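Third hand on a bellows port

ROBOT

A 7-joint arm with a two-finger parallel gripper is mounted at the origin on a cart in front of the work surface, level with it; the furniture and walls round the work are solid. World frame = base frame: x ahead of the robot, y to its left, z up, the work surface at z = 0. Lengths are in m, angles in degrees, forces in N, time in s.
With the tool pointing down it reaches from about 0.425 to 0.875 m from the base axis. Payload 4.7 kg.
Tool frame: the origin (TCP) lies on the mounting face of the last link; the fingertips stand 182 mm ahead of it and the grasp point (between the pads) lies 164 mm ahead of it; z points along the fingers, y is the line along which they close (so a half turn about z gives the same grasp; the last joint's range is limited). The gripper opens to 87 mm and grips with 3 to 60 N. Pads are 19 mm wide; open, the fingers measure 117 mm over their backs; the gripper's body (75 mm by 190 mm) begins 51 mm behind the grasp point.
Start: joints at [65.323, 18.392, -4.016, 83.108, 1.295, 78.541, -3.26], TCP at [0.28, -0.587, 0.405] pointing down, gripper open.
Joint ranges: [-163.93, 163.93], [-17.29, 119.83], [-79.2, 71.16], [3.27, 140.29], [-89.18, 269.18], [5.43, 117.66], [-154.24, 154.24]. Speed limits (degrees/s): [147.25, 147.25, 180, 180, 180, 180, 180].

INTERFACE

Orientations are given as [roll, pitch, yaw] about the fixed x, y, z axes, in that order (R = Rz(yaw) Ry(pitch) Rx(roll)).
In Python, from cell import env gives the robot as it stands.
- The arm moves only by the tool servo_tool, never from a script. Its argument "plan" is a list of rows, each an object with "xyz": the shift along the tool's x, y, z in cm, a list of three; "twist": the turn, a rotation vector about the tool's x, y, z in degrees, a list of three; "jaw": the closure, from 0 (fully open) to 1 (shut). In form: [{"xyz": [x, y, z], "twist": [wx, wy, wz], "jaw": jaw}, ...]. A call has 1 to 10 rows; each row is the pose to reach, as a shift and turn from the pose commanded when the call began, along the tool's axes at that moment; what a row does not reach only later rows make up. A row lasts 1/12 s, in which the tool goes at most 41.7 mm and 7.16 degrees, less where a joint would pass 70% of its speed; a pose out of reach is approached as far as the arm can. A call with a gripper value outside its range is refused whole. The fingers move at their own pace and stop on an object; "newtons" is the grip in N (left out, the last holds). Time passes only in rows, so rows that repeat a pose let the fingers close. It gives the time, the measured TCP pose, the force, the opening and the grip force at its end, in the units of the state.
- env.get_obs(): the state, without advancing time (a new reading comes with each control period).
- env.read_camera(name): name is "scene" or "top"; returns a dict with "img" (400x640x3 uint8, red, green, blue), "camera_matrix" (3x3 intrinsics, pixels), "R" (3x3) and "t" (3): a world point X has camera coordinates R X + t. Camera axes: x right, y down, z forward; pixel columns grow to the right and rows downward; lengths in m; the calibration is good to about 2 mm. A picture is of the moment at which its call begins. There is no depth.
- env.sign_off(): hands the job in; it is judged then, once.
The state is a dict: "time_s": time; "qpos": joint angles; "joint_velocities": joint speeds; "effort": joint torques, N m; "tool_pos": TCP position; "tool_rot": TCP orientation; "force": force on the tool from outside, world axes, zero at the start; "wrist_torque": the same for the moment, N m; "grip_width": finger opening in m; "grasp_force": force on a finger pad.
Only numpy, scipy, OpenCV 4.12 (cv2) and the standard library are available. Lean on these libraries where they do the work, as an engineer would, in place of code of your own. Each camera call takes 0.05 s, during which the arm holds its last target. There are 200 camera calls.

TASK

Lay the black-rimmed centring ring on top of the upright bellows port and let go of it, then set the small blank flange centred on the ring. Press the blank (not the ring) straight down with a steady, gentle force of about ten newtons, so that the bellows is squeezed to about half of its travel and never to its stop, and keep that push for at least three seconds so that a colleague can fit the clamp. Finish while still pressing, without letting go or backing off, and leave the large blank flange and the clamp ring where they lie.

Things in the scene. Friction and masses are not known exactly. Their poses are not given: they have to be found in the camera images.
- stub: fixed foot of the bellows port: round aluminium plate 90 mm across, 10 mm thick, with four cap screws, lying on the bench; above it a steel flange and a steel bellows (35 mm across, vertical). Origin at the centre of the underside; z up, on the port's axis. It is bolted down; its place varies.
- port_face (a point): centre of the flat top face of the port's upper flange (steel disc 40 mm across with a dark bore, treat as a closed flat face), 76 mm above the bench when nothing presses on it; it goes down with the bellows
- bellows (a joint): compression of the bellows in m: 0 when free, grows as the top flange is pushed straight down (no tilting), stop at 0.016. Spring of 1250 N/m with 0.8 N of preload: 10 N of push is about 0.0075; the ring and the blank by their weight alone press it by less than 0.002
- centring_ring: loose centring ring: black rubber rim with a steel bore, 43 mm across, 8 mm thick, lying flat in the shallow steel tray (floor 2 mm above the bench, walls 19 mm above the bench); origin at the centre of its underside. Grasp it across its diameter.
- small_blank: loose small blank flange: plain steel disc with a small central stub on top, 40 mm across, 16 mm high (treat as a solid cylinder), about 0.09 kg, lying flat in the shallow steel tray (floor 2 mm above the bench, walls 19 mm above the bench); origin at the centre of its underside. Grasp it across its rim.
- large_blank: loose larger blank flange of the same shape, 55 mm across and 17 mm high: does not fit this port, leave it in the tray; origin at the centre of its underside
- clamp_ring: loose hinged clamp ring 60 x 84 x 16 mm that the colleague will fit afterwards: lying on the bare bench, leave it; origin at its underside near the centre

How it is judged (in metres and radians):
On the way, in this order (a step that is already met when the one before it is completed fails the run):
1. the centring ring lies flat and centred on the port face, with no fingers on it (horizontal distance between centring_ring and port_face below 0.006 m and distance between centring_ring and port_face below 0.007 m and angle between centring_ring's own z axis and vertical below 0.1 rad and contact force between centring_ring and the fingers below 0.05 N), for 0.2 s.
2. the small blank, centred on the ring, is pressed down with 5 to 16 N for three seconds (horizontal distance between small_blank and port_face below 0.006 m and contact force between small_blank and centring_ring between 5 and 16 N and value of joint bellows between 0.0037 and 0.0125 m), for 3 s.
At the end, for the whole second after the job is handed in: Ring and small blank flat (0.1 rad) on the port, within 6 mm of its axis; fingers press the blank on the ring with 5 to 16 N, bellows squeezed 3.7 to 12.5 mm, through the last second; no finger on the ring; large blank and clamp ring within 30 mm of their starts (all of step 2 and horizontal distance between centring_ring and port_face below 0.006 m and angle between each of small_blank, centring_ring's own z axis and vertical below 0.1 rad and contact force between small_blank and the fingers above 2 N and contact force between centring_ring and the fingers below 1 N and distance of each of large_blank, clamp_ring from where it was at the start of the episode below 0.03 m); the arm keeps its last pose, push and grip.
It fails at once if the bellows is squeezed to its stop (value of joint bellows above 0.015 m).
It fails at once if the large blank is disturbed (distance of large_blank from where it was at the start of the episode above 0.03 m).
It fails at once if the clamp ring is disturbed (distance of clamp_ring from where it was at the start of the episode above 0.03 m).
It also fails if it takes over 72 s, if anything falls off the work surface, if the arm or the gripper's body presses on something with over 40 N, if the wrist force passes 120 N, or if a joint passes its speed limit or range.

## Working session

There is one attempt and no reset: what is moved stays moved. The work goes in short steps, Python scripts to look and compute and a tool call to move; the robot and the scene stay as the last step left them, time stands still between calls to the robot, and variables do not carry over. Pictures are saved under pics/ and viewed, at most 10 in all, crops included, and the job is handed in when it is done.

Besides the shell and the picture viewer there is one more tool, called as a command line: name --argument value ..., lists and objects as JSON in quotes. servo_tool: Moves the arm, as the interface text tells. Its arguments: {"type":"object","properties":{"plan":{"type":"array","items":{"type":"object","properties":{"xyz":{"type":"array","items":{"type":"number"}},"twist":{"type":"array","items":{"type":"number"}},"jaw":{"type":"number"}}}},"newtons":{"type":"number"}},"required":["plan"]}

```bash
mkdir -p pics
cat > h.py <<'E'
import numpy as np, cv2
from cell import env
def shot(n,f=None):
    d=env.read_camera(n)
    if f: cv2.imwrite('pics/'+f,cv2.cvtColor(d['img'],cv2.COLOR_RGB2BGR))
    return d
def ray(d,u,v,z):
    K,R,t=map(np.array,(d['camera_matrix'],d['R'],d['t']))
    c=-R.T@t; r=R.T@np.linalg.inv(K)@np.array([u,v,1.]); return c+r*(z-c[2])/r[2]
def proj(d,X):
    p=np.array(d['camera_matrix'])@(np.array(d['R'])@np.array(X)+np.array(d['t'])); return p[:2]/p[2]
E
python3 - <<'E'
from h import *
for n in ('top','scene'):
    d=shot(n,n+'0.png'); print(n,-np.array(d['R']).T@d['t'],np.array(d['camera_matrix'])[0])
o=env.get_obs(); print({k:np.round(o[k],3) for k in ('time_s','tool_pos','tool_rot','force','grip_width')})
E
```

```text
top [ 0.42818065 -0.04254007  0.97330751] [368.96249668   0.         317.1711048 ]
scene [-0.04618885  0.74292721  0.55998397] [398.27813711   0.         313.45351995]
{'time_s': np.float64(0.1), 'tool_pos': array([ 0.28 , -0.587,  0.404]), 'tool_rot': array([-1.79901e+02,  4.00000e-03,  2.54860e+01]), 'force': array([-0.834, -0.165,  0.4  ]), 'grip_width': np.float64(0.087)}
```

View pics/top0.png

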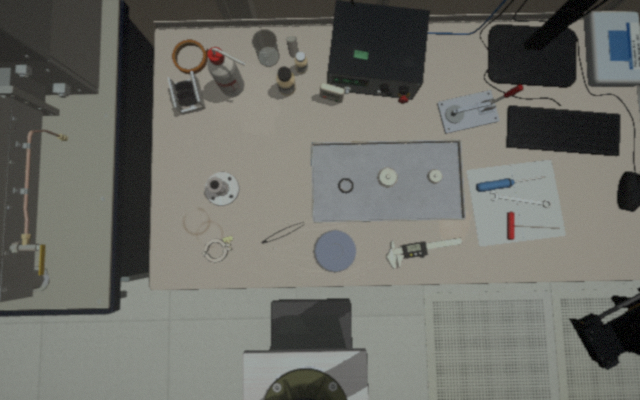

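View pics/scene0.png

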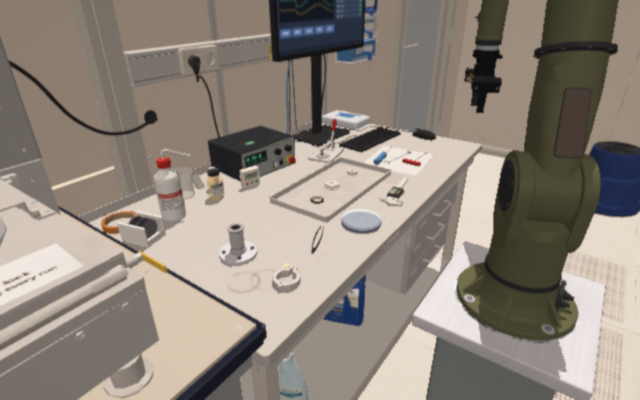

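The top view has +x up and +y left. The ring is at about (346,185), the large blank at (388,177), the small blank at (435,176), the port top at (214,187) with its plate at (222,188), and the clamp at (217,250). The scene view agrees. Next I'll measure these positions from masks.

Run:
```python
from h import *
a=cv2.imread('pics/top0.png'); b=cv2.imread('pics/scene0.png')
c=lambda i,u,v,w,h,s:cv2.resize(i[v:v+h,u:u+w],None,fx=s,fy=s,interpolation=cv2.INTER_CUBIC)
top=c(a,325,160,133,40,6)[:, :798]
l=c(a,196,164,50,45,7); r=c(b,210,215,60,45,7)
m=np.hstack([l,r]); m=cv2.copyMakeBorder(m,0,0,0,798-m.shape[1],cv2.BORDER_CONSTANT)
cv2.imwrite('pics/c0.png',np.vstack([top,m]))
```

```text
(no output)
```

View pics/c0.png

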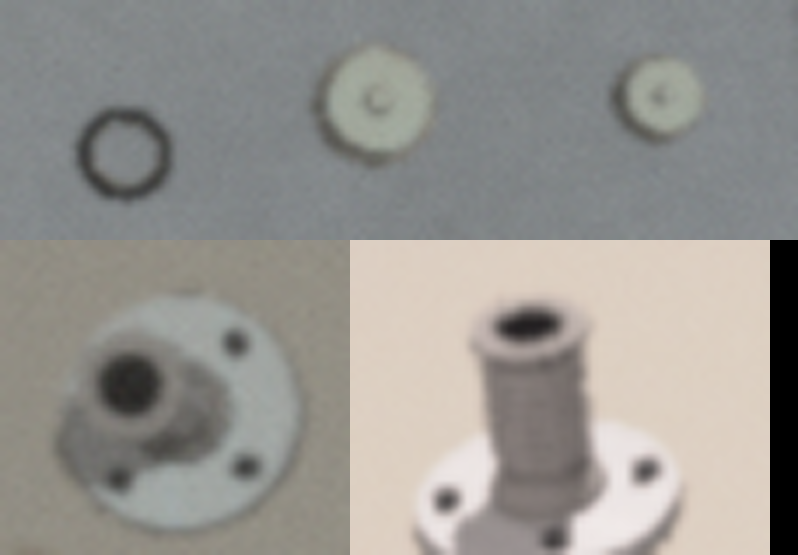

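The crop shows the ring as a dark annulus at about (345.8,185.5), the small blank's top at (435.7,175.8), and the port bore at (214.6,184.6). The scene view has the bore at about (235.5,227). I'll refine these with masks.

```bash
cat >> h.py <<'E'
def cen(img,u,v,w,mask,s=6):
    c=cv2.resize(img[v-w:v+w,u-w:u+w],None,fx=s,fy=s,interpolation=cv2.INTER_CUBIC)
    m=mask(c.astype(int)).astype(np.uint8)
    cs,_=cv2.findContours(m,cv2.RETR_EXTERNAL,cv2.CHAIN_APPROX_NONE)
    k=max(cs,key=cv2.contourArea); e=cv2.fitEllipse(k)
    f=lambda x:(x+.5)/s-.5
    return f(e[0][0])+u-w,f(e[0][1])+v-w,e[1][0]/s,e[1][1]/s
E
python3 - <<'E'
from h import *
T=shot('top');S=shot('scene')
dark=lambda t:(lambda c:c.sum(2)<t)
r=cen(T['img'],346,185,14,dark(270));print('ring',r,ray(T,*r[:2],.007))
r=cen(S['img'],317,200,12,dark(300));print('ringS',r,ray(S,*r[:2],.007))
yel=lambda c:(c[...,0]+c[...,1]-2*c[...,2])>12
r=cen(T['img'],435,176,13,yel);print('small',r,ray(T,*r[:2],.012))
r=cen(T['img'],388,177,16,yel);print('large',r,ray(T,*r[:2],.012))
b=cen(T['img'],215,185,8,dark(180));print('bore',b,ray(T,*b[:2],.076))
c=cen(S['img'],236,227,8,dark(200));print('boreS',c,ray(S,*c[:2],.076))
def line(d,p):
    a=ray(d,*p[:2],0);q=ray(d,*p[:2],.3);return a,(q-a)/np.linalg.norm(q-a)
a,u=line(T,b);e,v=line(S,c)
s=np.linalg.lstsq(np.c_[u,-v],e-a,rcond=None)[0];print('tri',a+s[0]*u,e+s[1]*v)
for n,p in dict(trayL=(311,143),trayR=(461,141),trayBL=(314,220),trayBR=(464,217)).items():print(n,ray(T,*p,.019))
print('clamp',ray(T,216,250,.016), 'plate',ray(T,196+180/7,164+172/7,.01))
print('small S', [ray(S,352,172,z) for z in (.01,.018)])
E
```

```text
ring (345.26722081502277, 185.25727335611978, 14.809565226236979, 15.358699798583984) [ 0.57509668 -0.11621522  0.007     ]
ringS (316.74416732788086, 199.7269770304362, 5.939291000366211, 11.337153116861979) [ 0.57378538 -0.11486965  0.007     ]
small (434.9933319091797, 175.64044698079428, 11.38381322224935, 12.778109232584635) [ 0.59488364 -0.35290335  0.012     ]
large (387.56482060750324, 176.6366449991862, 17.41534678141276, 18.281291961669922) [ 0.5949047  -0.22792274  0.012     ]
bore (214.0576655069987, 184.30021858215332, 7.14341417948405, 7.227165222167969) [0.57387183 0.21159526 0.076     ]
boreS (235.00478744506836, 226.8165715535482, 2.7467807133992515, 7.112204233805339) [0.57388027 0.21147533 0.076     ]
tri [0.57385992 0.21157449 0.07607335] [0.57381091 0.21153479 0.07605414]
trayL [ 0.68797212 -0.02796481  0.019     ]
trayR [ 0.68473248 -0.42398522  0.019     ]
trayBL [ 0.4841675  -0.03183323  0.019     ]
trayBR [ 0.48379203 -0.41997327  0.019     ]
clamp [0.41220662 0.22248181 0.016     ] plate [0.57276772 0.21000117 0.01      ]
small S [array([ 0.5904642 , -0.34613801,  0.01      ]), array([ 0.58120353, -0.3302966 ,  0.018     ])]
```

servo_tool --plan '[{"xyz": [46.9, -29.9, 14.4], "twist": [0, 0, 25.5], "jaw": 0}, {"xyz": [46.9, -29.9, 14.4], "twist": [0, 0, 25.5], "jaw": 0}, {"xyz": [46.9, -29.9, 14.4], "twist": [0, 0, 25.5], "jaw": 0}, {"xyz": [46.9, -29.9, 14.4], "twist": [0, 0, 25.5], "jaw": 0}, {"xyz": [46.9, -29.9, 14.4], "twist": [0, 0, 25.5], "jaw": 0}, {"xyz": [46.9, -29.9, 14.4], "twist": [0, 0, 25.5], "jaw": 0}, {"xyz": [46.9, -29.9, 14.4], "twist": [0, 0, 25.5], "jaw": 0}, {"xyz": [46.9, -29.9, 14.4], "twist": [0, 0, 25.5], "jaw": 0}, {"xyz": [46.9, -29.9, 14.4], "twist": [0, 0, 25.5], "jaw": 0}, {"xyz": [46.9, -29.9, 14.4], "twist": [0, 0, 25.5], "jaw": 0}]' --newtons 20

```text
time_s: 1.03
tool_pos: [0.4933, -0.2438, 0.3002]
tool_rot: [180.0, -0.0, -0.0]
force: [1.1, -0.7, -0.4]
grip_width: 0.087
grasp_force: 0.0
```

servo_tool --plan '[{"xyz": [8.1, -12.8, 4.0], "jaw": 0}, {"xyz": [8.1, -12.8, 4.0], "jaw": 0}, {"xyz": [8.1, -12.8, 4.0], "jaw": 0}, {"xyz": [8.1, -12.8, 4.0], "jaw": 0}, {"xyz": [8.1, -12.8, 4.0], "jaw": 0}, {"xyz": [8.1, -12.8, 4.0], "jaw": 0}, {"xyz": [8.1, -12.8, 4.0], "jaw": 0}, {"xyz": [8.1, -12.8, 4.0], "jaw": 0}]'

```text
validation failed for argument at $.pl...
```

Every row needs a twist, so I'll add it.

servo_tool --plan '[{"xyz": [8.1, -12.8, 4.0], "twist": [0, 0, 0], "jaw": 0}, {"xyz": [8.1, -12.8, 4.0], "twist": [0, 0, 0], "jaw": 0}, {"xyz": [8.1, -12.8, 4.0], "twist": [0, 0, 0], "jaw": 0}, {"xyz": [8.1, -12.8, 4.0], "twist": [0, 0, 0], "jaw": 0}, {"xyz": [8.1, -12.8, 4.0], "twist": [0, 0, 0], "jaw": 0}, {"xyz": [8.1, -12.8, 4.0], "twist": [0, 0, 0], "jaw": 0}, {"xyz": [8.1, -12.8, 4.0], "twist": [0, 0, 0], "jaw": 0}, {"xyz": [8.1, -12.8, 4.0], "twist": [0, 0, 0], "jaw": 0}]'

```text
time_s: 1.7
tool_pos: [0.5733, -0.1195, 0.2608]
tool_rot: [179.9, 0.0, -0.2]
force: [-0.2, -0.9, 0.4]
grip_width: 0.087
grasp_force: 0.0
```

servo_tool --plan '[{"xyz": [0.1, -0.4, 2.5], "twist": [0, 0, 0], "jaw": 0}, {"xyz": [0.1, -0.4, 5.0], "twist": [0, 0, 0], "jaw": 0}, {"xyz": [0.1, -0.4, 6.5], "twist": [0, 0, 0], "jaw": 0}, {"xyz": [0.1, -0.4, 7.3], "twist": [0, 0, 0], "jaw": 0}, {"xyz": [0.1, -0.4, 7.3], "twist": [0, 0, 0], "jaw": 0}, {"xyz": [0.1, -0.4, 7.3], "twist": [0, 0, 0], "jaw": 0}]'

```text
time_s: 2.2
tool_pos: [0.5749, -0.1148, 0.1882]
tool_rot: [180.0, -0.0, -0.1]
force: [-0.6, -0.3, 0.6]
grip_width: 0.087
grasp_force: 0.0
```

Tips are at about 6 mm. I'll go 2 mm lower and close.

servo_tool --plan '[{"xyz": [0, 0, 0.2], "twist": [0, 0, 0], "jaw": 0}, {"xyz": [0, 0, 0.2], "twist": [0, 0, 0], "jaw": 0.4}, {"xyz": [0, 0, 0.2], "twist": [0, 0, 0], "jaw": 0.7}, {"xyz": [0, 0, 0.2], "twist": [0, 0, 0], "jaw": 0.7}, {"xyz": [0, 0, 0.2], "twist": [0, 0, 0], "jaw": 0.7}, {"xyz": [0, 0, 0.2], "twist": [0, 0, 0], "jaw": 0.7}, {"xyz": [0, 0, 0.2], "twist": [0, 0, 0], "jaw": 0.7}, {"xyz": [0, 0, 0.2], "twist": [0, 0, 0], "jaw": 0.7}, {"xyz": [0, 0, 0.2], "twist": [0, 0, 0], "jaw": 0.7}, {"xyz": [0, 0, 0.2], "twist": [0, 0, 0], "jaw": 0.7}]' --newtons 12

```text
time_s: 3.03
tool_pos: [0.5748, -0.1137, 0.1856]
tool_rot: [180.0, 0.0, -0.0]
force: [0.3, 0.1, 0.2]
grip_width: 0.0425
grasp_force: 12.0
```

servo_tool --plan '[{"xyz": [0, 0, -2.5], "twist": [0, 0, 0], "jaw": 0.7}, {"xyz": [0, 0, -6], "twist": [0, 0, 0], "jaw": 0.7}, {"xyz": [0, -1, -9.5], "twist": [0, 0, 0], "jaw": 0.7}, {"xyz": [0, -4.5, -11], "twist": [0, 0, 0], "jaw": 0.7}, {"xyz": [0, -8.5, -11], "twist": [0, 0, 0], "jaw": 0.7}, {"xyz": [0, -12.5, -11], "twist": [0, 0, 0], "jaw": 0.7}, {"xyz": [0, -16.5, -11], "twist": [0, 0, 0], "jaw": 0.7}, {"xyz": [0, -20.5, -11], "twist": [0, 0, 0], "jaw": 0.7}, {"xyz": [0, -24.5, -11], "twist": [0, 0, 0], "jaw": 0.7}, {"xyz": [0, -26.5, -11], "twist": [0, 0, 0], "jaw": 0.7}]'

```text
time_s: 3.87
tool_pos: [0.5735, 0.1576, 0.2959]
tool_rot: [-179.8, -0.0, 0.3]
force: [0.1, 0.4, -0.2]
grip_width: 0.0423
grasp_force: 12.0
```

servo_tool --plan '[{"xyz": [0, -3, 0], "twist": [0, 0, 0], "jaw": 0.7}, {"xyz": [0, -5, 0], "twist": [0, 0, 0], "jaw": 0.7}, {"xyz": [0, -6, 0], "twist": [0, 0, 0], "jaw": 0.7}, {"xyz": [0, -6, 0], "twist": [0, 0, 0], "jaw": 0.7}, {"xyz": [0, -6, 0], "twist": [0, 0, 0], "jaw": 0.7}, {"xyz": [0, -6, 0], "twist": [0, 0, 0], "jaw": 0.7}]'

```text
time_s: 4.37
tool_pos: [0.5754, 0.2092, 0.2952]
tool_rot: [179.9, 0.0, -0.2]
force: [0.6, -0.3, -0.3]
grip_width: 0.042
grasp_force: 12.0
```

Run:
```python
from h import *
S=shot('scene');T=shot('top')
c=lambda i,u,v,w,h,s:cv2.resize(i[v:v+h,u:u+w],None,fx=s,fy=s,interpolation=cv2.INTER_CUBIC)
cv2.imwrite('pics/c1.png',cv2.cvtColor(c(S['img'],185,150,110,120,5),cv2.COLOR_RGB2BGR))
o=env.get_obs();print(o['tool_pos'],o['grip_width'])
```

```text
[0.57549148 0.20910046 0.29542072] 0.04215302090376021
```

View pics/c1.png

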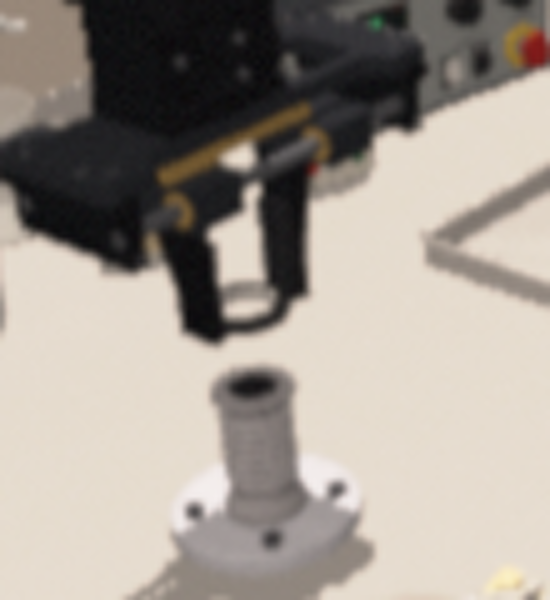

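The picture shows the ring held level between the fingers, above the bore at crop (252,385). I'll shift slightly and lower it.

servo_tool --plan '[{"xyz": [-0.1, -0.2, 1.5], "twist": [0, 0, 0], "jaw": 0.7}, {"xyz": [-0.1, -0.2, 2.6], "twist": [0, 0, 0], "jaw": 0.7}, {"xyz": [-0.1, -0.2, 3.2], "twist": [0, 0, 0], "jaw": 0.7}, {"xyz": [-0.1, -0.2, 3.5], "twist": [0, 0, 0], "jaw": 0.7}, {"xyz": [-0.1, -0.2, 3.6], "twist": [0, 0, 0], "jaw": 0.7}, {"xyz": [-0.1, -0.2, 3.6], "twist": [0, 0, 0], "jaw": 0.7}, {"xyz": [-0.1, -0.2, 3.6], "twist": [0, 0, 0], "jaw": 0.7}]'

```text
time_s: 5.05
tool_pos: [0.5742, 0.2134, 0.26]
tool_rot: [-180.0, -0.0, -0.0]
force: [-0.2, -0.2, -1.0]
grip_width: 0.042
grasp_force: 12.0
```

servo_tool --plan '[{"xyz": [0, 0.15, 0], "twist": [0, 0, 0], "jaw": 0.7}, {"xyz": [0, 0.15, 0.1], "twist": [0, 0, 0], "jaw": 0.7}, {"xyz": [0, 0.15, 0.1], "twist": [0, 0, 0], "jaw": 0.7}, {"xyz": [0, 0.15, 0.1], "twist": [0, 0, 0], "jaw": 0.7}, {"xyz": [0, 0.15, 0.1], "twist": [0, 0, 0], "jaw": 0.7}]'

```text
time_s: 5.47
tool_pos: [0.5742, 0.2118, 0.259]
tool_rot: [180.0, -0.1, -0.0]
force: [0.6, 0.1, 1.2]
grip_width: 0.042
grasp_force: 12.0
```

servo_tool --plan '[{"xyz": [0, 0, 0], "twist": [0, 0, 0], "jaw": 0.45}, {"xyz": [0, 0, 0], "twist": [0, 0, 0], "jaw": 0.35}, {"xyz": [0, 0, 0], "twist": [0, 0, 0], "jaw": 0.2}, {"xyz": [0, 0, 0], "twist": [0, 0, 0], "jaw": 0.2}, {"xyz": [0, 0, 0], "twist": [0, 0, 0], "jaw": 0.2}, {"xyz": [0, 0, 0], "twist": [0, 0, 0], "jaw": 0.2}, {"xyz": [0, 0, -2], "twist": [0, 0, 0], "jaw": 0.2}, {"xyz": [0, 0, -5], "twist": [0, 0, 0], "jaw": 0.2}, {"xyz": [0, 4, -7], "twist": [0, 0, 0], "jaw": 0.2}, {"xyz": [0, 8, -7], "twist": [0, 0, 0], "jaw": 0.2}]'

```text
time_s: 6.3
tool_pos: [0.5744, 0.1369, 0.3333]
tool_rot: [-179.8, -0.4, 0.4]
force: [0.8, -0.1, 0.7]
grip_width: 0.0697
grasp_force: 0.0
```

servo_tool --plan '[{"xyz": [0, 4, 0], "twist": [0, 0, 0], "jaw": 0.2}, {"xyz": [0, 8, 0], "twist": [0, 0, 0], "jaw": 0.2}, {"xyz": [0, 12, 0], "twist": [0, 0, 0], "jaw": 0.2}, {"xyz": [0, 16, 0], "twist": [0, 0, 0], "jaw": 0.2}, {"xyz": [0, 20, 0], "twist": [0, 0, 0], "jaw": 0.2}, {"xyz": [0, 20, 0], "twist": [0, 0, 0], "jaw": 0.2}]'

```text
time_s: 6.8
tool_pos: [0.5732, -0.0779, 0.3284]
tool_rot: [179.6, 0.0, -0.8]
force: [0.5, -2.4, -0.5]
grip_width: 0.0695
grasp_force: 0.0
```

Run:
```python
from h import *
S=shot('scene');T=shot('top')
c=lambda i,u,v,w,h,s:cv2.resize(i[v:v+h,u:u+w],None,fx=s,fy=s,interpolation=cv2.INTER_CUBIC)
cv2.imwrite('pics/c2.png',cv2.cvtColor(np.hstack([c(S['img'],210,200,60,60,6),c(T['img'],190,155,60,60,6)]),cv2.COLOR_RGB2BGR))
r=cen(T['img'],214,184,13,lambda c:c.sum(2)<200);print(r,ray(T,*r[:2],.082))
yel=lambda c:(c[...,0]+c[...,1]-2*c[...,2])>12
try:
  r=cen(T['img'],435,176,13,yel);print('small',r,ray(T,*r[:2],.012))
except Exception as e:print(e)
o=env.get_obs();print(o['tool_pos'],o['grip_width'])
```

```text
(214.02567036946616, 184.2314109802246, 6.942537943522136, 7.591973622639974) [0.57306927 0.20997528 0.082     ]
small (434.952210744222, 175.69808069864908, 12.031378428141275, 13.224343617757162) [ 0.59473226 -0.35278718  0.012     ]
[ 0.57363064 -0.06973193  0.32842919] 0.06966501555618351
```

View pics/c2.png

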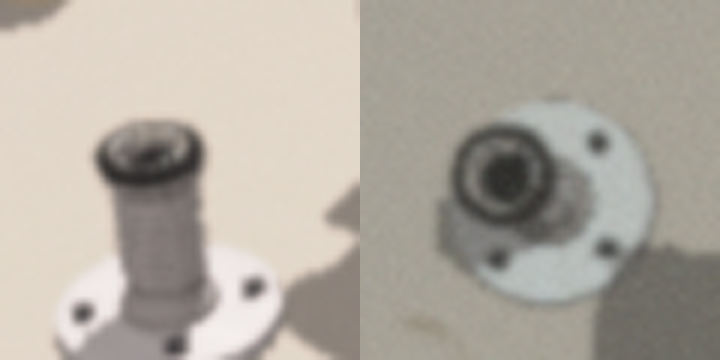

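The ring lies flat and concentric on the port: ring centre at right-crop (503,174), bore at (507,174). Next is the small blank.

servo_tool --plan '[{"xyz": [0.3, 4, 1], "twist": [0, 0, 0], "jaw": 0.2}, {"xyz": [0.6, 8, 2], "twist": [0, 0, 0], "jaw": 0.2}, {"xyz": [0.9, 12, 3], "twist": [0, 0, 0], "jaw": 0.2}, {"xyz": [1.2, 16, 4], "twist": [0, 0, 0], "jaw": 0.2}, {"xyz": [1.5, 20, 5], "twist": [0, 0, 0], "jaw": 0.2}, {"xyz": [1.8, 24, 6], "twist": [0, 0, 0], "jaw": 0.2}, {"xyz": [2.1, 27, 6.8], "twist": [0, 0, 0], "jaw": 0.2}, {"xyz": [2.1, 28.3, 6.8], "twist": [0, 0, 0], "jaw": 0.25}, {"xyz": [2.1, 28.3, 6.8], "twist": [0, 0, 0], "jaw": 0.25}, {"xyz": [2.1, 28.3, 6.8], "twist": [0, 0, 0], "jaw": 0.25}]'

```text
time_s: 7.73
tool_pos: [0.5956, -0.3482, 0.2605]
tool_rot: [-179.9, -0.0, 0.1]
force: [1.3, 0.5, -0.0]
grip_width: 0.0656
grasp_force: 0.0
```

servo_tool --plan '[{"xyz": [0, 0, 0], "twist": [0, 0, 0], "jaw": 0.25}, {"xyz": [0, 0, 0], "twist": [0, 0, 0], "jaw": 0.25}, {"xyz": [0, 0, 0], "twist": [0, 0, 0], "jaw": 0.25}]'

```text
time_s: 7.98
tool_pos: [0.5958, -0.3475, 0.2614]
tool_rot: [-180.0, -0.1, 0.2]
force: [-0.1, -0.2, -0.5]
grip_width: 0.0655
grasp_force: 0.0
```

servo_tool --plan '[{"xyz": [-0.1, 0.5, 1], "twist": [0, 0, 0], "jaw": 0.25}, {"xyz": [-0.1, 0.5, 3], "twist": [0, 0, 0], "jaw": 0.25}, {"xyz": [-0.1, 0.5, 5], "twist": [0, 0, 0], "jaw": 0.25}, {"xyz": [-0.1, 0.5, 6.5], "twist": [0, 0, 0], "jaw": 0.25}, {"xyz": [-0.1, 0.5, 7.2], "twist": [0, 0, 0], "jaw": 0.25}, {"xyz": [-0.1, 0.5, 7.2], "twist": [0, 0, 0], "jaw": 0.25}, {"xyz": [-0.1, 0.5, 7.2], "twist": [0, 0, 0], "jaw": 0.25}, {"xyz": [-0.1, 0.5, 7.2], "twist": [0, 0, 0], "jaw": 0.25}]'

```text
time_s: 8.65
tool_pos: [0.5943, -0.3553, 0.1896]
tool_rot: [180.0, -0.1, -0.0]
force: [0.3, -0.7, 0.5]
grip_width: 0.0653
grasp_force: 0.0
```

servo_tool --plan '[{"xyz": [0, 0, 0], "twist": [0, 0, 0], "jaw": 0.4}, {"xyz": [0, 0, 0], "twist": [0, 0, 0], "jaw": 0.75}, {"xyz": [0, 0, 0], "twist": [0, 0, 0], "jaw": 0.75}, {"xyz": [0, 0, 0], "twist": [0, 0, 0], "jaw": 0.75}, {"xyz": [0, 0, 0], "twist": [0, 0, 0], "jaw": 0.75}, {"xyz": [0, 0, 0], "twist": [0, 0, 0], "jaw": 0.75}, {"xyz": [0, 0, 0], "twist": [0, 0, 0], "jaw": 0.75}, {"xyz": [0, 0, 0], "twist": [0, 0, 0], "jaw": 0.75}]' --newtons 40

```text
time_s: 9.32
tool_pos: [0.5939, -0.3551, 0.1888]
tool_rot: [180.0, -0.0, -0.0]
force: [-0.1, 0.3, 1.5]
grip_width: 0.0389
grasp_force: 40.0
```

servo_tool --plan '[{"xyz": [0, 0, -3], "twist": [0, 0, 0], "jaw": 0.75}, {"xyz": [0, 0, -6.5], "twist": [0, 0, 0], "jaw": 0.75}, {"xyz": [0, 0, -10.5], "twist": [0, 0, 0], "jaw": 0.75}, {"xyz": [0, -3, -13], "twist": [0, 0, 0], "jaw": 0.75}, {"xyz": [-0.3, -7, -13], "twist": [0, 0, 0], "jaw": 0.75}, {"xyz": [-0.6, -11, -13], "twist": [0, 0, 0], "jaw": 0.75}, {"xyz": [-0.9, -15, -13], "twist": [0, 0, 0], "jaw": 0.75}, {"xyz": [-1.2, -19, -13], "twist": [0, 0, 0], "jaw": 0.75}, {"xyz": [-1.5, -23, -13], "twist": [0, 0, 0], "jaw": 0.75}, {"xyz": [-1.8, -27, -13], "twist": [0, 0, 0], "jaw": 0.75}]'

```text
time_s: 10.15
tool_pos: [0.5752, -0.0833, 0.3184]
tool_rot: [180.0, 0.0, -0.0]
force: [0.6, 0.7, -1.0]
grip_width: 0.0389
grasp_force: 40.0
```

servo_tool --plan '[{"xyz": [-0.1, -4, 0], "twist": [0, 0, 0], "jaw": 0.75}, {"xyz": [-0.2, -8, 0], "twist": [0, 0, 0], "jaw": 0.75}, {"xyz": [-0.2, -12, 0], "twist": [0, 0, 0], "jaw": 0.75}, {"xyz": [-0.2, -16, 0], "twist": [0, 0, 0], "jaw": 0.75}, {"xyz": [-0.2, -20, 0], "twist": [0, 0, 0], "jaw": 0.75}, {"xyz": [-0.2, -24, 0], "twist": [0, 0, 0], "jaw": 0.75}, {"xyz": [-0.2, -27, 0], "twist": [0, 0, 0], "jaw": 0.75}, {"xyz": [-0.2, -29, 0], "twist": [0, 0, 0], "jaw": 0.75}, {"xyz": [-0.2, -29, 0], "twist": [0, 0, 0], "jaw": 0.75}, {"xyz": [-0.2, -29, 0], "twist": [0, 0, 0], "jaw": 0.75}]'

```text
time_s: 10.98
tool_pos: [0.5733, 0.2066, 0.3182]
tool_rot: [-180.0, 0.0, 0.2]
force: [-0.1, -0.4, -0.3]
grip_width: 0.0386
grasp_force: 40.0
```

servo_tool --plan '[{"xyz": [0, 0, 0], "twist": [0, 0, 0], "jaw": 0.75}, {"xyz": [0, 0, 0], "twist": [0, 0, 0], "jaw": 0.75}, {"xyz": [0, 0, 0], "twist": [0, 0, 0], "jaw": 0.75}, {"xyz": [0, 0, 0], "twist": [0, 0, 0], "jaw": 0.75}]'

```text
time_s: 11.32
tool_pos: [0.5743, 0.2036, 0.3185]
tool_rot: [180.0, -0.0, -0.1]
force: [0.4, 0.6, -0.7]
grip_width: 0.0387
grasp_force: 40.0
```

Run:
```python
from h import *
S=shot('scene')
c=lambda i,u,v,w,h,s:cv2.resize(i[v:v+h,u:u+w],None,fx=s,fy=s,interpolation=cv2.INTER_CUBIC)
cv2.imwrite('pics/c3.png',cv2.cvtColor(c(S['img'],185,150,110,120,5),cv2.COLOR_RGB2BGR))
print(proj(S,(.574,.2115,.076+.008)),proj(S,(.574,.2115,.31-.182-.005)))
o=env.get_obs();print(o['tool_pos'],o['grip_width'],o['force'])
```

```text
[234.60799073 223.86054915] [232.84691496 209.16325232]
[0.57419761 0.20381579 0.31855989] 0.03903938199209643 [-0.18418776  0.53949053 -0.73257086]
```

View pics/c3.png

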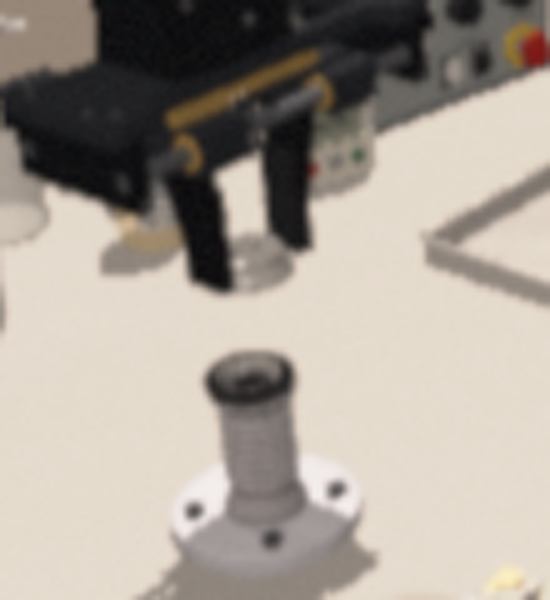

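The blank is held level at crop (262,265), with the ring still in place below at (250,378). I'll lower to just above it.

servo_tool --plan '[{"xyz": [-0.1, -0.4, 1], "twist": [0, 0, 0], "jaw": 0.75}, {"xyz": [-0.1, -0.7, 2.5], "twist": [0, 0, 0], "jaw": 0.75}, {"xyz": [-0.1, -0.7, 3.5], "twist": [0, 0, 0], "jaw": 0.75}, {"xyz": [-0.1, -0.7, 4.2], "twist": [0, 0, 0], "jaw": 0.75}, {"xyz": [-0.1, -0.7, 4.4], "twist": [0, 0, 0], "jaw": 0.75}, {"xyz": [-0.1, -0.7, 4.4], "twist": [0, 0, 0], "jaw": 0.75}, {"xyz": [-0.1, -0.7, 4.4], "twist": [0, 0, 0], "jaw": 0.75}, {"xyz": [-0.1, -0.7, 4.4], "twist": [0, 0, 0], "jaw": 0.75}]'

```text
time_s: 12.03
tool_pos: [0.5733, 0.212, 0.2752]
tool_rot: [-180.0, -0.1, -0.0]
force: [0.2, -0.5, -1.1]
grip_width: 0.0385
grasp_force: 40.0
```

servo_tool --plan '[{"xyz": [0, 0, 0.3], "twist": [0, 0, 0], "jaw": 0.75}, {"xyz": [0, 0, 0.5], "twist": [0, 0, 0], "jaw": 0.75}, {"xyz": [0, 0, 0.7], "twist": [0, 0, 0], "jaw": 0.75}, {"xyz": [0, 0, 0.8], "twist": [0, 0, 0], "jaw": 0.75}, {"xyz": [0, 0, 0.9], "twist": [0, 0, 0], "jaw": 0.75}, {"xyz": [0, 0, 1.0], "twist": [0, 0, 0], "jaw": 0.75}, {"xyz": [0, 0, 1.0], "twist": [0, 0, 0], "jaw": 0.75}, {"xyz": [0, 0, 1.0], "twist": [0, 0, 0], "jaw": 0.75}, {"xyz": [0, 0, 1.0], "twist": [0, 0, 0], "jaw": 0.75}, {"xyz": [0, 0, 1.0], "twist": [0, 0, 0], "jaw": 0.75}]'

```text
time_s: 12.87
tool_pos: [0.5733, 0.2121, 0.2657]
tool_rot: [-180.0, -0.1, -0.0]
force: [-0.2, -0.8, 6.5]
grip_width: 0.0389
grasp_force: 40.0
```

servo_tool --plan '[{"xyz": [0, 0, 0.1], "twist": [0, 0, 0], "jaw": 0.75}, {"xyz": [0, 0, 0.2], "twist": [0, 0, 0], "jaw": 0.75}, {"xyz": [0, 0, 0.2], "twist": [0, 0, 0], "jaw": 0.75}, {"xyz": [0, 0, 0.2], "twist": [0, 0, 0], "jaw": 0.75}, {"xyz": [0, 0, 0.2], "twist": [0, 0, 0], "jaw": 0.75}, {"xyz": [0, 0, 0.2], "twist": [0, 0, 0], "jaw": 0.75}, {"xyz": [0, 0, 0.2], "twist": [0, 0, 0], "jaw": 0.75}, {"xyz": [0, 0, 0.2], "twist": [0, 0, 0], "jaw": 0.75}, {"xyz": [0, 0, 0.2], "twist": [0, 0, 0], "jaw": 0.75}, {"xyz": [0, 0, 0.2], "twist": [0, 0, 0], "jaw": 0.75}]'

```text
time_s: 13.7
tool_pos: [0.5733, 0.2121, 0.2641]
tool_rot: [180.0, -0.1, -0.0]
force: [-2.7, -0.5, 8.5]
grip_width: 0.0386
grasp_force: 40.0
```

Run:
```python
from h import *
S=shot('scene');T=shot('top')
c=lambda i,u,v,w,h,s:cv2.resize(i[v:v+h,u:u+w],None,fx=s,fy=s,interpolation=cv2.INTER_CUBIC)
cv2.imwrite('pics/c4.png',cv2.cvtColor(c(S['img'],205,190,60,70,8),cv2.COLOR_RGB2BGR))
o=env.get_obs();print(o['tool_pos'],o['grip_width'],o['force'])
```

```text
[0.57327598 0.21209289 0.2640967 ] 0.03845421967179701 [-1.84585825 -0.93559745  9.04425661]
```

View pics/c4.png

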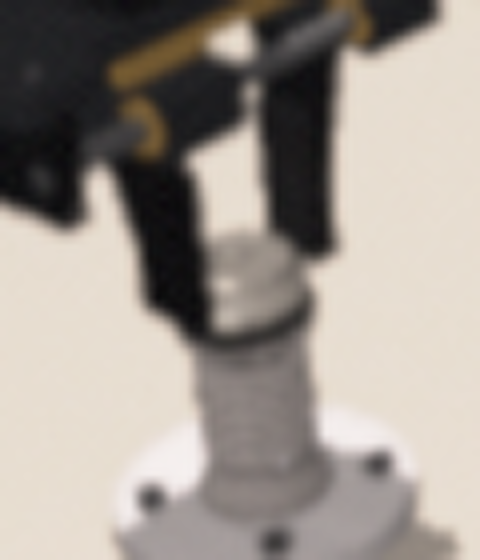

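The blank sits on the black ring, with the fingers on the blank and clear of the ring at crop (260,335). The push is about 9–10 N. I'll hold it for over 3 s.

servo_tool --plan '[{"xyz": [0, 0, 0], "twist": [0, 0, 0], "jaw": 0.75}, {"xyz": [0, 0, 0], "twist": [0, 0, 0], "jaw": 0.75}, {"xyz": [0, 0, 0], "twist": [0, 0, 0], "jaw": 0.75}, {"xyz": [0, 0, 0], "twist": [0, 0, 0], "jaw": 0.75}, {"xyz": [0, 0, 0], "twist": [0, 0, 0], "jaw": 0.75}, {"xyz": [0, 0, 0], "twist": [0, 0, 0], "jaw": 0.75}, {"xyz": [0, 0, 0], "twist": [0, 0, 0], "jaw": 0.75}, {"xyz": [0, 0, 0], "twist": [0, 0, 0], "jaw": 0.75}, {"xyz": [0, 0, 0], "twist": [0, 0, 0], "jaw": 0.75}, {"xyz": [0, 0, 0], "twist": [0, 0, 0], "jaw": 0.75}]'

```text
time_s: 14.63
tool_pos: [0.5733, 0.2121, 0.2641]
tool_rot: [180.0, -0.1, -0.0]
force: [-1.3, -1.7, 8.4]
grip_width: 0.039
grasp_force: 40.0
```

servo_tool --plan '[{"xyz": [0, 0, 0], "twist": [0, 0, 0], "jaw": 0.75}, {"xyz": [0, 0, 0], "twist": [0, 0, 0], "jaw": 0.75}, {"xyz": [0, 0, 0], "twist": [0, 0, 0], "jaw": 0.75}, {"xyz": [0, 0, 0], "twist": [0, 0, 0], "jaw": 0.75}, {"xyz": [0, 0, 0], "twist": [0, 0, 0], "jaw": 0.75}, {"xyz": [0, 0, 0], "twist": [0, 0, 0], "jaw": 0.75}, {"xyz": [0, 0, 0], "twist": [0, 0, 0], "jaw": 0.75}, {"xyz": [0, 0, 0], "twist": [0, 0, 0], "jaw": 0.75}, {"xyz": [0, 0, 0], "twist": [0, 0, 0], "jaw": 0.75}, {"xyz": [0, 0, 0], "twist": [0, 0, 0], "jaw": 0.75}]'

```text
time_s: 15.47
tool_pos: [0.5733, 0.2121, 0.2641]
tool_rot: [180.0, -0.1, -0.0]
force: [-2.1, -0.7, 7.9]
grip_width: 0.0392
grasp_force: 40.0
```

servo_tool --plan '[{"xyz": [0, 0, 0], "twist": [0, 0, 0], "jaw": 0.75}, {"xyz": [0, 0, 0], "twist": [0, 0, 0], "jaw": 0.75}, {"xyz": [0, 0, 0], "twist": [0, 0, 0], "jaw": 0.75}, {"xyz": [0, 0, 0], "twist": [0, 0, 0], "jaw": 0.75}, {"xyz": [0, 0, 0], "twist": [0, 0, 0], "jaw": 0.75}, {"xyz": [0, 0, 0], "twist": [0, 0, 0], "jaw": 0.75}, {"xyz": [0, 0, 0], "twist": [0, 0, 0], "jaw": 0.75}, {"xyz": [0, 0, 0], "twist": [0, 0, 0], "jaw": 0.75}, {"xyz": [0, 0, 0], "twist": [0, 0, 0], "jaw": 0.75}, {"xyz": [0, 0, 0], "twist": [0, 0, 0], "jaw": 0.75}]'

```text
time_s: 16.3
tool_pos: [0.5733, 0.2121, 0.2641]
tool_rot: [180.0, -0.1, -0.0]
force: [-2.3, -0.6, 8.0]
grip_width: 0.0387
grasp_force: 40.0
```

servo_tool --plan '[{"xyz": [0, 0, 0], "twist": [0, 0, 0], "jaw": 0.75}, {"xyz": [0, 0, 0], "twist": [0, 0, 0], "jaw": 0.75}, {"xyz": [0, 0, 0], "twist": [0, 0, 0], "jaw": 0.75}, {"xyz": [0, 0, 0], "twist": [0, 0, 0], "jaw": 0.75}, {"xyz": [0, 0, 0], "twist": [0, 0, 0], "jaw": 0.75}, {"xyz": [0, 0, 0], "twist": [0, 0, 0], "jaw": 0.75}, {"xyz": [0, 0, 0], "twist": [0, 0, 0], "jaw": 0.75}, {"xyz": [0, 0, 0], "twist": [0, 0, 0], "jaw": 0.75}, {"xyz": [0, 0, 0], "twist": [0, 0, 0], "jaw": 0.75}, {"xyz": [0, 0, 0], "twist": [0, 0, 0], "jaw": 0.75}]'

```text
time_s: 17.13
tool_pos: [0.5733, 0.2121, 0.2641]
tool_rot: [180.0, -0.1, -0.0]
force: [-1.4, -1.2, 8.5]
grip_width: 0.039
grasp_force: 40.0
```

servo_tool --plan '[{"xyz": [0, 0, 0], "twist": [0, 0, 0], "jaw": 0.75}, {"xyz": [0, 0, 0], "twist": [0, 0, 0], "jaw": 0.75}, {"xyz": [0, 0, 0], "twist": [0, 0, 0], "jaw": 0.75}, {"xyz": [0, 0, 0], "twist": [0, 0, 0], "jaw": 0.75}, {"xyz": [0, 0, 0], "twist": [0, 0, 0], "jaw": 0.75}, {"xyz": [0, 0, 0], "twist": [0, 0, 0], "jaw": 0.75}]'

```text
time_s: 17.63
tool_pos: [0.5733, 0.2121, 0.2641]
tool_rot: [180.0, -0.1, -0.0]
force: [-2.5, -1.2, 8.4]
grip_width: 0.0387
grasp_force: 40.0
```

The push has stayed steady at about 8–9 N, or 9–10 N with the blank's weight, for nearly 4 s, so I'm handing in.

```bash
python3 -c "
from cell import env
print(env.sign_off())"
```

```text
the job is handed in; nothing more can be done
None
```

The job is handed in: the ring is on the port with the small blank centred on it, and the gripper is still pressing the blank down at about 9 N after a steady hold of nearly 4 s; the sign-off returned no verdict.

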